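# Press the grease gun's coupler onto a bearing's tilted nipple and hold the stroke

## Task

Grease the bearing: take the push-type grease gun out of its holder by the grip, press its coupler squarely onto the tilted grease nipple on the bearing block until it snaps fully home, then keep pushing so that the barrel is driven well over half of its stroke down its spring. Finish while holding the gun there, still gripped and still pushed against the spring; leave the jar, the carton and the pliers alone.

Things in the scene. Friction and masses are not known exactly. Their poses are not given: they have to be found in the camera images.
- gun: push-type grease gun, bare metal, 0.34 kg, at first nose down in the holder. Origin: on its axis at the coupler's mouth while the nozzle is fully out; z along the axis toward the grip. Heights in mm: coupler head 28 dia 0-30, thin tube and spring 30-56, barrel 32 dia 56-84, black flange 44 dia 84-90, round grip 28 dia 90-136, button to 138. Fingertips on the grip can bear on the flange
- gun_nozzle (a joint): how far the barrel is pushed down over the nozzle (m): 0 = nozzle fully out, as it starts; 0.020 = end of the stroke. A spring resists: 9 N before it begins to move, 12 N at 0.010, 15 N at 0.020. It springs back when let up
- coupler_seat (a point): on the axis inside the coupler head, 17.3 mm above the mouth: ceiling of its 21 mm bore, where the nipple's tip rests when fully home. Rides on the nozzle; z along the axis toward the grip. Four sprung jaws 5 mm inside the mouth snap behind the nipple's head when the tip is some 5 mm short of the seat, at a push of about 7 N, too little to start the spring
- bearing: grey cast pillow-block bearing, fixed to the bench, base 104 x 34 mm (long side along its x), 74 mm tall, with a 25 mm steel shaft stub 70 mm long along its y. Origin: centre of the underside; z up. The nipple leans 30 degrees from vertical toward its -x
- nipple_tip (a point): tip of the steel grease nipple; z points outward along its axis, 30 degrees from vertical. Below the tip, which is 7 mm wide, it widens to a 16 mm head (7 to 8 mm below), then a 9.6 mm neck and, 19.5 to 25.5 mm below, a hexagon 17 mm wide. The coupler goes on along this -z, its own z parallel
- holder: dark steel holder, fixed to the bench: 56 mm square foot 5 mm thick with an upright cup, 32 mm bore, 40 mm outside, rim 30 mm above the bench. The gun's nose stands 25 mm deep in it. Origin: centre of the underside
- screw_jar: bystander: white lidded jar, 64 mm diameter, 66 mm tall, loose. Origin: centre of the underside
- carton: bystander: small blue and brown carton, 62 x 60 x 61 mm, loose. Origin: centre of the underside
- pliers: bystander: pliers with blue handles, 175 mm long along their y, 11 mm high, lying loose. Origin: centre of the underside
Not all that is in view belongs to the job. Leave any orange look-alike of the holder alone.

How it is judged:
By the outcome, as a careful person would: the job done as asked, in the order asked, and still so for the second after the job is handed in, while the arm keeps its last pose, push and grip.
It also fails if it takes over 48 s, if anything falls off the work surface, if the arm or the gripper's body presses on something with over 40 N, if the wrist force passes 120 N, or if a joint passes its speed limit or range.

## Robot

A 6-joint arm with a two-finger parallel gripper is mounted at the origin on a cart in front of the work surface, level with it; the furniture and walls round the work are solid. World frame = base frame: x ahead of the robot, y to its left, z up, the work surface at z = 0. Lengths are in m, angles in rad, forces in N, time in s.
With the tool pointing down it reaches from about 0.275 to 0.85 m from the base axis. Payload 19 kg.
Tool frame: the origin (TCP) lies midway between the tips of the shut fingers; the grasp point (between the pads) lies 19 mm behind it (grip_point_offset is the distance from the TCP to the grasp point, in m); z points along the fingers, y is the direction in which the jaws open and shut (so a half turn about z gives the same grasp; the last joint's range is limited). The gripper opens to 85 mm and grips with 20 to 120 N. Pads are 22 mm wide; open, the fingers measure 114 mm over their backs; the gripper's body (76 mm by 85 mm) begins 54 mm behind the grasp point. The pads swing forward as they close: fully open they stand 13 mm farther back than shut.
Start: joints at [-1.39, 0.15, 1.437, -0, 1.554, -0.134], TCP at [0.178, -0.547, 0.231] pointing down, gripper open.
Joint ranges: [-2.8, 2.8], [-0.68, 2.1], [0.12, 2.68], [-1.39, 4.53], [0.16, 2.79], [-2.81, 2.81]. Speed limits (rad/s): [1.89, 1.89, 2.22, 3.01, 3.01, 3.01].

## Interface

Orientations are given as a rotation vector (axis times angle).
In Python, from plant import move_ptp, line_to, move_joints, release, gripper_close, pause, inverse_kinematics, read_camera, camera_info, IKError, close_job, get_time, get_joints, get_joint_vel, get_tau, get_tool_pos, get_eef_rot, get_force, get_moment, get_gripper_width, grip_point_offset gives the robot as it stands. The module is installed in compiled form; this text tells all that it offers. Calls block until the motion is done:
- move_ptp(position, orientation): joint-space move of the TCP to a pose.
- line_to(position, rotation=None, v=0.15, until_force=None): straight line of the TCP; rotation=None keeps the orientation; v is the mean speed in m/s. With until_force (N) it stops when the force on the tool has changed by that much, and returns True; else False.
- move_joints(angles): joint-space move.
- release() and gripper_close(force=None): open the fingers fully, or close them until they stop; force is the grip in N (None keeps the last).
- pause(seconds).
- inverse_kinematics(position, orientation): joint angles nearest the present ones, or None.
- read_camera(name): name is "scene" or "top" or "wrist"; returns the picture (384x512x3 uint8, red, green, blue); there is no depth.
- camera_info(name): a dict with "K" (3x3 intrinsics, pixels), "R" (3x3) and "t" (3): a world point X has camera coordinates R X + t. Camera axes: x right, y down, z forward; pixel columns grow to the right and rows downward; lengths in m; the calibration is good to about 2 mm. The wrist camera is an equidistant fisheye: a pixel r from the principal point sees the ray r / f radians off the axis. A picture is of the moment at which its call begins: read the wrist's pose just before it. camera_info takes no time and is no camera call; for the wrist camera it gives the pose at the moment of the call.
A pose or a line that the arm cannot do raises IKError and nothing moves.
- close_job(): hands the job in, once; it reports no verdict.
Readings, each from a call of its own:
- get_time(): time.
- get_joints(): joint angles.
- get_joint_vel(): joint speeds.
- get_tau(): joint torques, N m.
- get_tool_pos(): TCP position.
- get_eef_rot(): TCP orientation.
- get_force(): force on the tool from outside, world axes, zero at the start.
- get_moment(): the same for the moment, N m.
- get_gripper_width(): opening from 0.0 (shut) to 1.0 (fully open).
Only numpy, scipy, OpenCV 4.12 (cv2) and the standard library are available. Lean on these libraries where they do the work, as an engineer would, in place of code of your own. Each camera call takes 0.05 s, during which the arm holds its last target.

## Working session

There is one attempt and no reset: what is moved stays moved. The work goes in short steps, each a Python script; the robot and the scene stay as the last script left them, time stands still between calls to the robot, and variables do not carry over. Pictures are saved under pics/ and viewed, and the job is handed in when it is done.

```bash
mkdir -p pics; ls
python3 - <<'E'
from plant import *
import cv2,numpy as np
np.set_printoptions(precision=4,suppress=True)
for n in ["scene","top","wrist"]:
    i=camera_info(n); print(n,i)
    im=read_camera(n); cv2.imwrite(f"pics/{n}0.png",im[:,:,::-1])
print(get_time(),grip_point_offset() if callable(grip_point_offset) else grip_point_offset,get_eef_rot(),get_gripper_width())
E
```

```text
pics
scene {'K': array([[437.7679,   0.    , 261.0172],
       [  0.    , 437.7679, 194.5826],
       [  0.    ,   0.    ,   1.    ]]), 'R': array([[ 0.4736, -0.8805, -0.0197],
       [-0.4891, -0.2443, -0.8373],
       [ 0.7325,  0.4061, -0.5463]]), 't': array([-0.4529,  0.2789,  0.9748])}
top {'K': array([[455.5342,   0.    , 250.7742],
       [  0.    , 455.5342, 186.98  ],
       [  0.    ,   0.    ,   1.    ]]), 'R': array([[-0.0165, -0.9999, -0.0027],
       [-0.9973,  0.0167, -0.0715],
       [ 0.0715,  0.0015, -0.9974]]), 't': array([-0.2205,  0.5687,  1.2425])}
wrist {'K': array([[297.3186,   0.    , 252.8985],
       [  0.    , 297.3186, 191.1628],
       [  0.    ,   0.    ,   1.    ]]), 'R': array([[ 0.3105, -0.9506, -0.001 ],
       [-0.9088, -0.2971,  0.2928],
       [-0.2787, -0.09  , -0.9562]]), 't': array([-0.5739, -0.0393,  0.3785])}
0.15 0.0187 [-3.1019 -0.4924  0.    ] 1.0000420002535881
```

View pics/scene0.png

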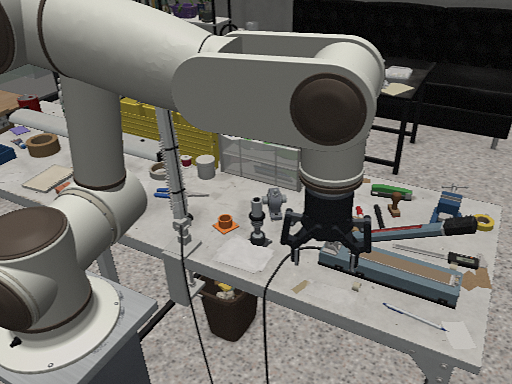

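View pics/top0.png

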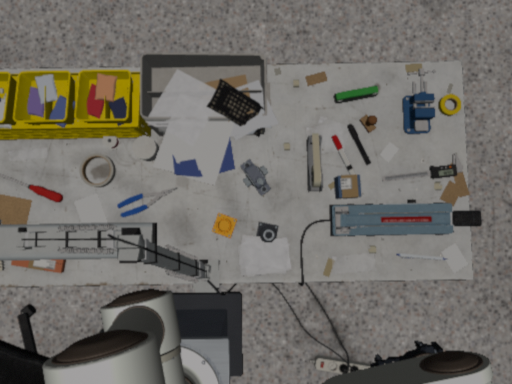

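View pics/wrist0.png

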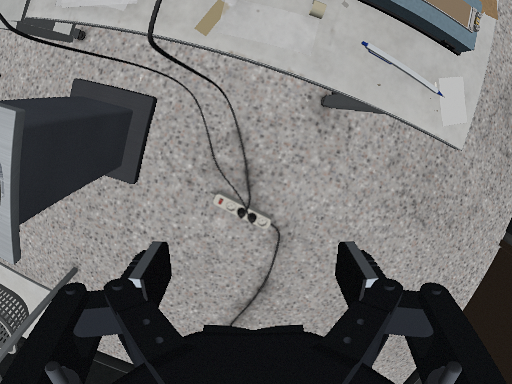

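The scene and top views show the gun in its dark holder at top px (267,232). The orange decoy is at (225,225), the bearing at (256,177), the pliers at (145,200), the jar at (145,148) and the carton at (347,187). I'll enlarge the work area.

Run:
```python
import cv2,numpy as np
t=cv2.imread("pics/top0.png")[145:255,205:305]; s=cv2.imread("pics/scene0.png")[170:255,200:300]
cv2.imwrite("pics/c1.png",cv2.resize(t,None,fx=5.4,fy=5.4,interpolation=2)); cv2.imwrite("pics/c2.png",cv2.resize(s,None,fx=7,fy=7,interpolation=2))
```

```text
(no output)
```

View pics/c1.png

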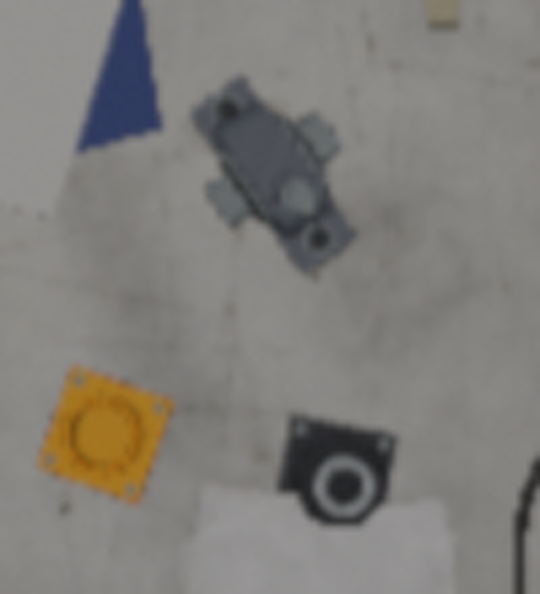

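View pics/c2.png

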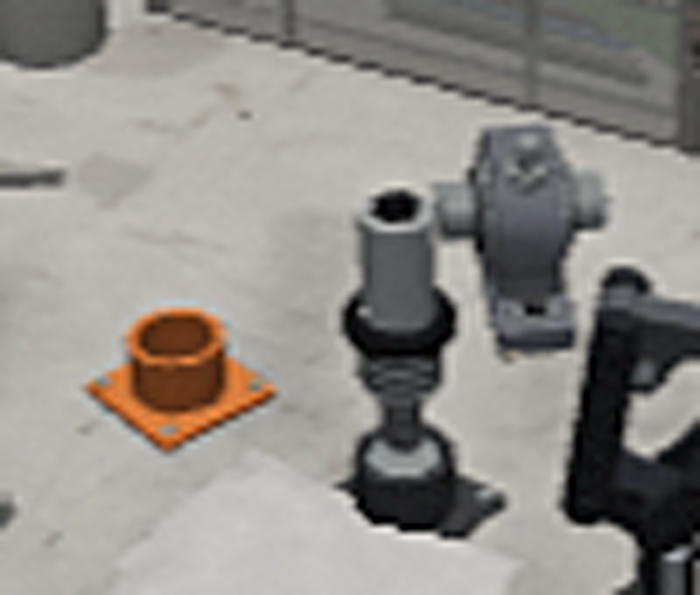

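The crops show three things. The gun's button is centred at top px (268.7,234.8). The nipple tip is near top px (260.5,181.1) and scene px (275.4,191.4). The bearing's long axis runs from upper left to lower right, with the nipple leaning lower right, toward the robot.

```bash
cat > h.py <<'E'
from plant import *
import cv2,numpy as np
from scipy.spatial.transform import Rotation as Rot
np.set_printoptions(precision=4,suppress=True)
def ray(info,px,fish=False):
    K,R,t=info["K"],np.array(info["R"]),np.array(info["t"])
    d=np.array([(px[0]-K[0,2])/K[0,0],(px[1]-K[1,2])/K[1,1],1.0])
    if fish:
        r=np.hypot(d[0],d[1]); 
        d=np.array([d[0]/r*np.sin(r),d[1]/r*np.sin(r),np.cos(r)]) if r>1e-9 else np.array([0,0,1.])
    return -R.T@t, R.T@(d/np.linalg.norm(d))
def onplane(c,d,z): return c+d*(z-c[2])/d[2]
def tri(rays):
    A=np.zeros((3,3));b=np.zeros(3)
    for c,d in rays:
        P=np.eye(3)-np.outer(d,d);A+=P;b+=P@c
    X=np.linalg.solve(A,b)
    return X,[np.linalg.norm((np.eye(3)-np.outer(d,d))@(X-c)) for c,d in rays]
def proj(info,X,fish=False):
    p=np.array(info["R"])@X+np.array(info["t"]);K=info["K"]
    if fish:
        th=np.arctan2(np.hypot(p[0],p[1]),p[2]);s=th/np.hypot(p[0],p[1]);return np.array([K[0,0]*p[0]*s+K[0,2],K[1,1]*p[1]*s+K[1,2]])
    return np.array([K[0,0]*p[0]/p[2]+K[0,2],K[1,1]*p[1]/p[2]+K[1,2]])
def snap(n,name):
    i=camera_info(n);im=read_camera(n);cv2.imwrite(f"pics/{name}.png",im[:,:,::-1]);np.savez(f"pics/{name}.npz",**{k:i[k] for k in "KRt"});return i,im
E
python3 - <<'E'
from h import *
T=camera_info("top");S=camera_info("scene")
C=lambda x,y:(x/5.4+205-.4,y/5.4+145-.4)
D=lambda x,y:(x/7+200-.4,y/7+170-.4)
print("gun top",tri([ray(T,C(344,485)),ray(S,D(397,205))]),onplane(*ray(T,C(344,485)),.143),onplane(*ray(S,D(397,205)),.143))
print("nipple",tri([ray(T,C(300,195)),ray(S,D(528,145))]))
a=onplane(*ray(T,C(230,108)),.015);b=onplane(*ray(T,C(319,238)),.015);print(a,b,(b-a)/np.linalg.norm(b-a))
a2=onplane(*ray(T,C(230,203)),.04);b2=onplane(*ray(T,C(320,137)),.04);print(a2,b2,(b2-a2)/np.linalg.norm(b2-a2))
E
```

```text
gun top (array([ 0.4368, -0.2705,  0.144 ]), [np.float64(0.0012111311135279343), np.float64(0.0012111311135280646)]) [ 0.4373 -0.2716  0.143 ] [ 0.4374 -0.2688  0.143 ]
nipple (array([ 0.5756, -0.2537,  0.0855]), [np.float64(0.0014576306005040448), np.float64(0.001457630600504191)])
[ 0.6281 -0.2209  0.015 ] [ 0.56   -0.2657  0.015 ] [-0.8358 -0.5491  0.    ]
[ 0.5768 -0.2204  0.04  ] [ 0.6095 -0.2665  0.04  ] [ 0.5793 -0.8151  0.    ]
```

```bash
cat >> h.py <<'E'
AZ=np.deg2rad(180+34.4)
def nax(az=AZ,tilt=np.pi/6): return np.array([np.sin(tilt)*np.cos(az),np.sin(tilt)*np.sin(az),np.cos(tilt)])
def tilted(yaw,az=AZ,tilt=np.pi/6):
    # tool-down with x axis at yaw, then tilt so that -z_tool leans toward az
    down=np.array([[np.cos(yaw),np.sin(yaw),0],[np.sin(yaw),-np.cos(yaw),0],[0,0,-1.]])
    k=np.cross([0,0,1],[np.cos(az),np.sin(az),0])
    return Rot.from_rotvec(k*tilt)*Rot.from_matrix(down)
E
python3 - <<'E'
from h import *
i=camera_info("wrist");c=-i["R"].T@i["t"];Rt=Rot.from_rotvec(get_eef_rot())
print("cam in tool",Rt.inv().apply(c-get_tool_pos()),"cam axis in tool",Rt.inv().apply(i["R"][2]))
print(Rt.as_matrix())
tip=np.array([.5756,-.2537,.0855]);n=nax()
for yd in range(-180,180,30):
    y=np.deg2rad(yd);r=[]
    for tilt,p in ((0,[.437,-.270,.10]),(0,[.437,-.270,.26]),(np.pi/6,tip+n*.19),(np.pi/6,tip+n*.09),(np.pi/6,tip+n*.06)):
        q=inverse_kinematics(np.array(p),tilted(y,tilt=tilt).as_rotvec());r.append(None if q is None else np.round(q,2))
    print(yd,*r)
E
```

```text
cam in tool [ 0.0738 -0.0007 -0.1421] cam axis in tool [-0.293   0.0003  0.9561]
[[ 0.9508  0.3097 -0.0002]
 [ 0.3097 -0.9508  0.0009]
 [ 0.0001 -0.0009 -1.    ]]
-180 [-0.7   0.11  1.76 -0.    1.28 -2.27] [-0.7   0.01  1.53 -0.    1.6  -2.27] [-0.97  0.09  1.56  0.52  1.51 -2.58] [-0.88  0.16  1.66  0.54  1.31 -2.59] [-0.85  0.19  1.68  0.55  1.26 -2.59]
-150 [-0.7   0.11  1.76 -0.    1.28 -2.8 ] [-0.7   0.01  1.53 -0.    1.6  -2.8 ] None None None
-120 None None [-0.97  0.09  1.56  0.52  1.51  2.66] [-0.88  0.16  1.66  0.54  1.31  2.65] [-0.85  0.19  1.68  0.55  1.26  2.64]
-90 [-0.7   0.11  1.76 -0.    1.28  2.44] [-0.7   0.01  1.53 -0.    1.6   2.44] [-0.97  0.09  1.56  0.52  1.51  2.13] [-0.88  0.16  1.66  0.54  1.31  2.12] [-0.85  0.19  1.68  0.55  1.26  2.12]
-60 [-0.7   0.11  1.76  0.    1.28  1.91] [-0.7   0.01  1.53  0.    1.6   1.91] [-0.97  0.09  1.56  0.52  1.51  1.61] [-0.88  0.16  1.66  0.54  1.31  1.6 ] [-0.85  0.19  1.68  0.55  1.26  1.6 ]
-30 [-0.7   0.11  1.76 -0.    1.28  1.39] [-0.7   0.01  1.53 -0.    1.6   1.39] [-0.97  0.09  1.56  0.52  1.51  1.08] [-0.88  0.1
[... 523 characters left out ...]
0.18] [-0.97  0.09  1.56  0.52  1.51 -0.49] [-0.88  0.16  1.66  0.54  1.31 -0.49] [-0.85  0.19  1.68  0.55  1.26 -0.5 ]
90 [-0.7   0.11  1.76 -0.    1.28 -0.7 ] [-0.7   0.01  1.53 -0.    1.6  -0.7 ] [-0.97  0.09  1.56  0.52  1.51 -1.01] [-0.88  0.16  1.66  0.54  1.31 -1.02] [-0.85  0.19  1.68  0.55  1.26 -1.02]
120 [-0.7   0.11  1.76  0.    1.28 -1.23] [-0.7   0.01  1.53  0.    1.6  -1.23] [-0.97  0.09  1.56  0.52  1.51 -1.53] [-0.88  0.16  1.66  0.54  1.31 -1.54] [-0.85  0.19  1.68  0.55  1.26 -1.55]
150 [-0.7   0.11  1.76  0.    1.28 -1.75] [-0.7   0.01  1.53  0.    1.6  -1.75] [-0.97  0.09  1.56  0.52  1.51 -2.06] [-0.88  0.16  1.66  0.54  1.31 -2.06] [-0.85  0.19  1.68  0.55  1.26 -2.07]
```

Run:
```python
from h import *
r=tilted(np.deg2rad(30),tilt=0).as_rotvec()
print(get_time())
move_ptp([.53,-.33,.29],r);snap("wrist","w1");print(get_time())
move_ptp([.437,-.270,.26],r);snap("wrist","w2");print(get_time(),get_tool_pos(),get_force())
tip=np.array([.5756,-.2537,.0855])
for n in("w1","w2"):
    i=np.load(f"pics/{n}.npz");print(n,proj(i,tip,True),proj(i,np.array([.437,-.27,.143]),True))
    im=cv2.imread(f"pics/{n}.png");print(cv2.imwrite(f"pics/{n}b.png",cv2.resize(im,(800,600),interpolation=2)))
```

```text
0.15
1.7417
2.325 [ 0.437  -0.2707  0.2605] [-0.6837 -0.418  -0.1034]
w1 [215.6767  99.1575] [162.817  221.8625]
True
w2 [305.6855  53.2269] [253.5541 184.5465]
True
```

View pics/w1b.png

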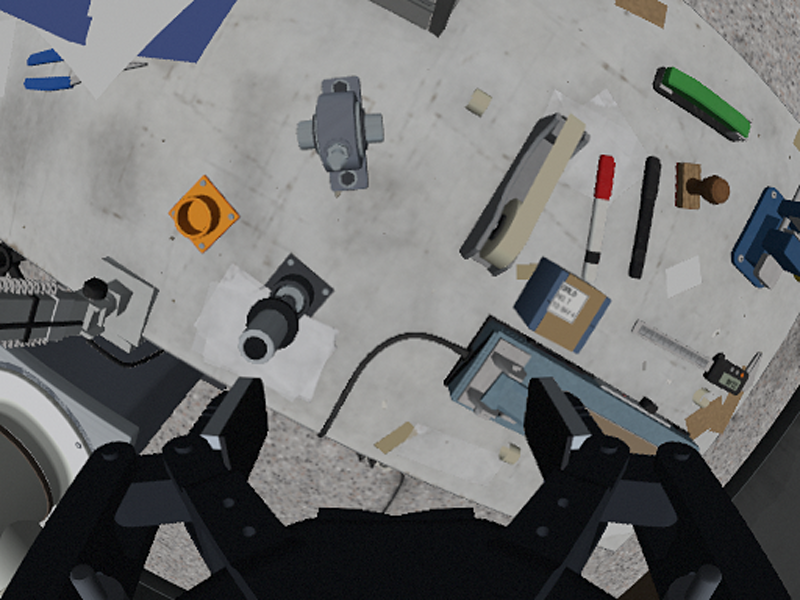

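View pics/w2b.png

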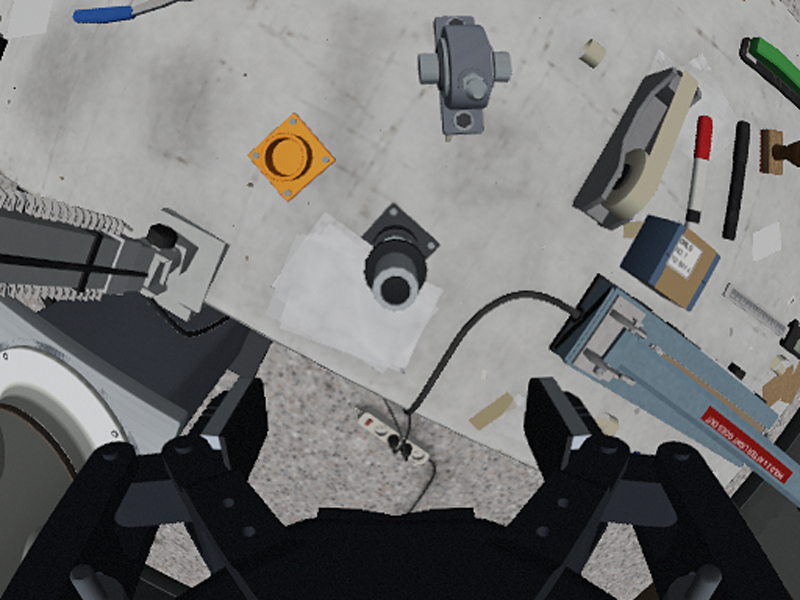

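In w1 the gun top is at about (257,345) (enlarged scale) and the nipple at (338,152). In w2 the gun top is at (398,288) and the nipple at (474,84). Both agree with the first estimates. I'll crop them for better pixel values.

Run:
```python
import cv2,numpy as np
o=[]
for n,c in(("w1",(216,97)),("w1",(163,221)),("w2",(304,54)),("w2",(254,184))):
    im=cv2.imread(f"pics/{n}.png");x,y=c;cr=im[y-25:y+25,x-33:x+33];o.append(cv2.resize(cr,(396,300),interpolation=2))
cv2.imwrite("pics/c3.png",np.vstack([np.hstack(o[:2]),np.hstack(o[2:])]))
```

```text
(no output)
```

View pics/c3.png

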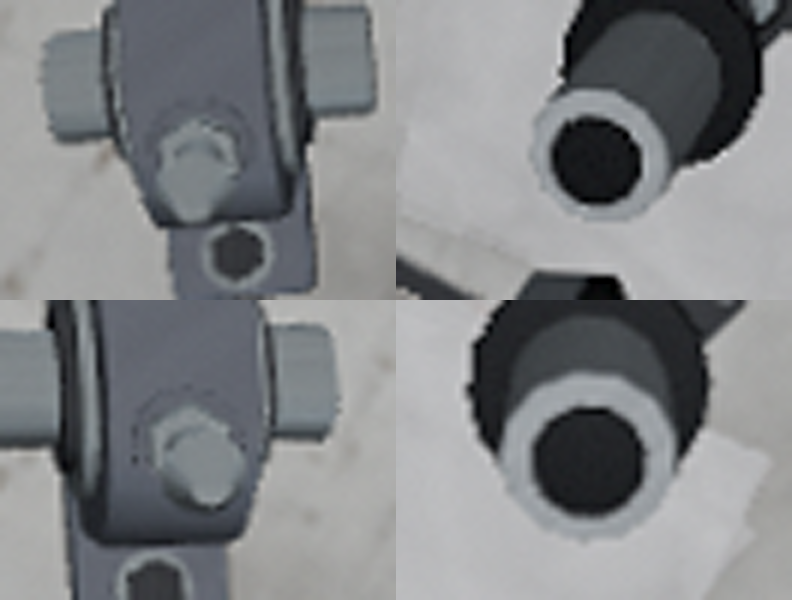

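Run:
```python
from h import *
w1=np.load("pics/w1.npz");w2=np.load("pics/w2.npz");T=camera_info("top");S=camera_info("scene")
g=[ray(w1,(162.8,221.9),True),ray(w2,(252.6,185.3),True)]
print(tri(g),[onplane(*r,.138+.005) for r in g])
n=[ray(w1,(214.3,105.4),True),ray(w2,(306.1,59.3),True),ray(T,(260.2,180.7)),ray(S,(275,190.3))]
print(tri(n[:2]),tri(n[1:3]),tri(n))
# bearing base bolt hole + shaft ends (w1 crop) 
f=lambda u,v:(183+u/6-.4,72+v/6-.4)
e=lambda u,v:(271+u/6-.4,29+v/6-.4)
print(tri([ray(w1,f(237,250),True),ray(w2,e(156,288),True)]))
print(tri([ray(w1,f(375,62),True),ray(w2,e(335,82),True)]))
```

```text
(array([ 0.4354, -0.2699,  0.1403]), [np.float64(0.00013849743964023536), np.float64(0.00013849743964026198)]) [array([ 0.4369, -0.27  ,  0.143 ]), array([ 0.436 , -0.2696,  0.143 ])]
(array([ 0.5688, -0.2567,  0.0917]), [np.float64(0.00023644126546683574), np.float64(0.0002364412654670197)]) (array([ 0.5782, -0.2578,  0.0526]), [np.float64(0.0023520675964908157), np.float64(0.0023520675964906)]) (array([ 0.5711, -0.2557,  0.089 ]), [np.float64(0.00245269795293203), np.float64(0.002301635415702889), np.float64(0.005011528673548781), np.float64(0.0013931912702971768)])
(array([ 0.559 , -0.2637,  0.0162]), [np.float64(0.0003495324982414761), np.float64(0.0003495324982415748)])
(array([ 0.6116, -0.2709,  0.0449]), [np.float64(0.000146906859870228), np.float64(0.00014690685987013896)])
```

Run:
```python
from h import *
r=tilted(np.deg2rad(30),tilt=0).as_rotvec()
line_to([.4365,-.270,.15],r,v=.15)
line_to([.4365,-.270,.0955],r,v=.1)
print(get_tool_pos(),get_force());gripper_close(110)
print(get_time(),get_gripper_width(),get_tool_pos(),get_force())
snap("wrist","g1");snap("scene","gs1")
line_to([.4365,-.270,.20],r,v=.12)
print(get_time(),get_gripper_width(),get_tool_pos(),get_force(),get_moment())
snap("wrist","g2");snap("scene","gs2")
for n in("g1","g2"): cv2.imwrite(f"pics/{n}b.png",cv2.resize(cv2.imread(f"pics/{n}.png"),(800,600),interpolation=2))
```

```text
[ 0.4368 -0.2702  0.0961] [-0.8937 -0.1421  0.0222]
4.4833 0.30370696606829534 [ 0.4367 -0.2701  0.096 ] [-0.8977  1.0095  6.8839]
5.6083 0.30248126136767634 [ 0.4362 -0.2698  0.1991] [ 0.1436  0.2473 -4.1139] [0.0167 0.0546 0.0097]
```

View pics/g2b.png

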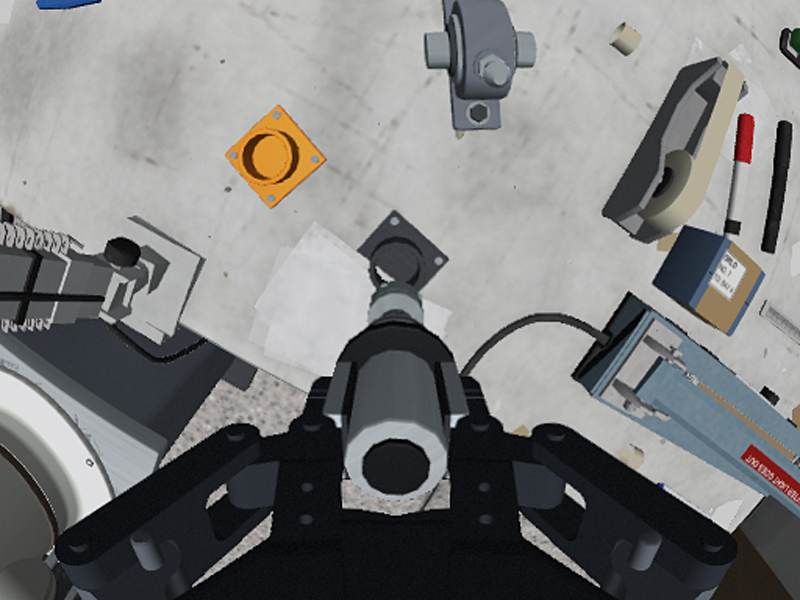

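View pics/gs2.png

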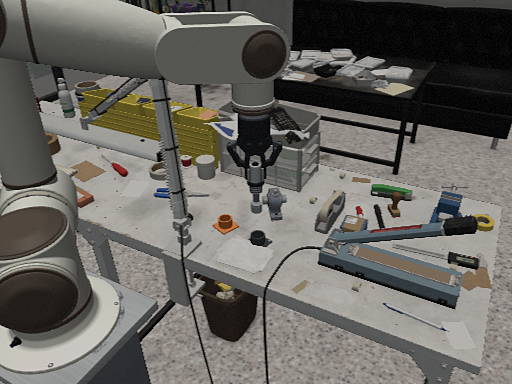

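The gun is held in the jaws and clear of the cup. Its button is at g2 px (254.7,299.5), with the coupler just above the flange near (254,190). Next I'll compare its axis with the tool axis, then move to a tilted standoff.

Run:
```python
from h import *
i=np.load("pics/g2.npz");p=np.array([.4362,-.2698,.1991]);R=tilted(np.deg2rad(30),tilt=0)
print(get_eef_rot(),R.as_rotvec())
for z in(138,90,84,30,15,0):
    print(z,proj(i,p+R.apply([0,0,(91-z)/1e3]),True), proj(i,p+R.apply([0.014,0,(91-z)/1e3]),True))
im=cv2.imread("pics/g2.png")[170:330,195:315];cv2.imwrite("pics/g2c.png",cv2.resize(im,(450,600),interpolation=2))
i=np.load("pics/gs2.npz");
for z in(90,30,0): print(z,proj(i,p+R.apply([0,0,(91-z)/1e3])))
im=cv2.imread("pics/gs2.png")[150:230,225:305];cv2.imwrite("pics/gs2c.png",cv2.resize(im,(600,600),interpolation=2))
```

```text
[-3.0335 -0.8128  0.0012] [3.0345 0.8131 0.    ]
138 [254.8296 299.3374] [254.9791 270.0892]
90 [254.4121 244.6042] [254.4875 220.7563]
84 [254.3733 239.6785] [254.4436 216.461 ]
30 [254.1074 206.5705] [254.149  188.0934]
15 [254.053  199.9367] [254.09   182.5025]
0 [254.0047 194.0732] [254.0379 177.5834]
90 [255.8662 180.5912]
30 [256.4841 200.831 ]
0 [256.7795 210.5088]
```

View pics/g2c.png

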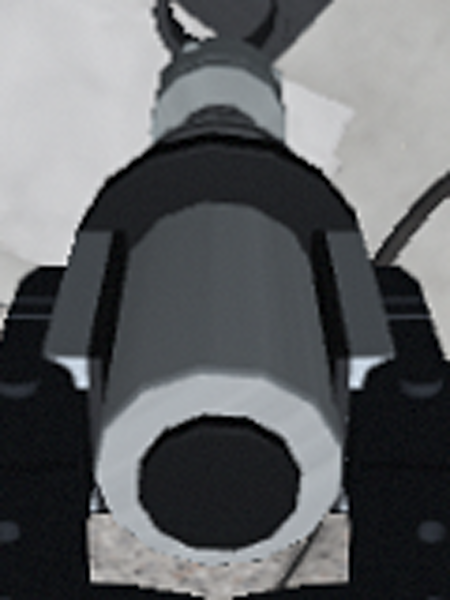

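View pics/gs2c.png

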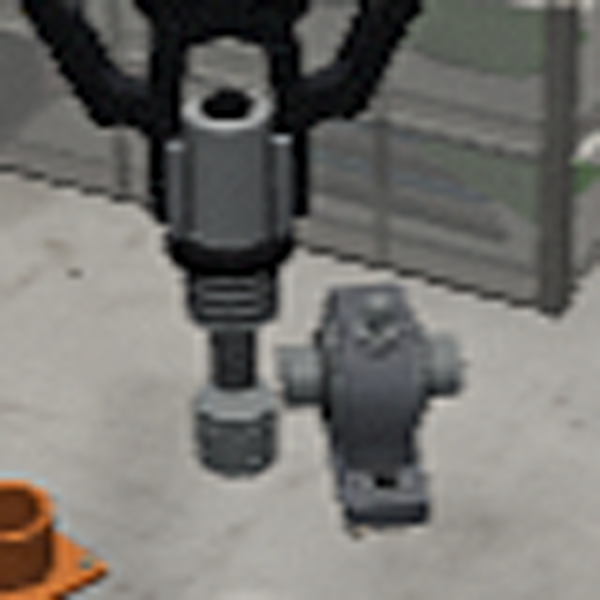

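Run:
```python
from h import *
tip=np.array([.5695,-.2565,.0915]);n=nax()
P=tip+n*(.091+.060)
for k,yd in enumerate((-60,30,120)):
    move_ptp(P,tilted(np.deg2rad(yd)).as_rotvec());pause(.2)
    print(get_time(),get_tool_pos(),P,get_eef_rot())
    i,im=snap("wrist",f"s{k}");np.save(f"pics/s{k}p.npy",np.r_[get_tool_pos(),get_eef_rot()])
    print(proj(i,tip,True),proj(i,get_tool_pos()-n*.091,True))
    cv2.imwrite(f"pics/s{k}b.png",cv2.resize(im[20:240,140:370,::-1],None,fx=2.6,fy=2.6,interpolation=2))
snap("scene","ss");snap("top","st")
```

```text
7.1 [ 0.5073 -0.2988  0.2223] [ 0.5072 -0.2992  0.2223] [-2.2985  1.3249 -0.307 ]
[252.0879 175.6471] [251.6105 193.6429]
8.8083 [ 0.5072 -0.2992  0.2223] [ 0.5072 -0.2992  0.2223] [-2.7809 -0.7445 -0.7275]
[253.8003 175.9702] [253.9854 193.7337]
10.5167 [ 0.5072 -0.2991  0.2223] [ 0.5072 -0.2992  0.2223] [1.4185 2.4556 0.6854]
[253.7234 177.7594] [253.9949 195.9367]
```

View pics/s0b.png

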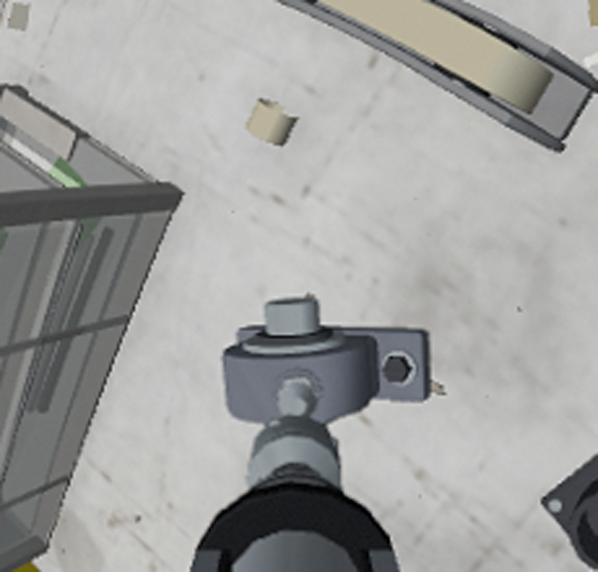

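View pics/s1b.png

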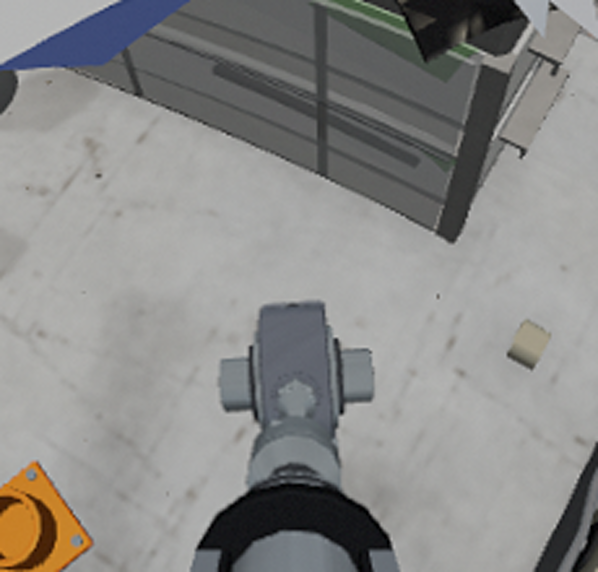

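View pics/s2b.png

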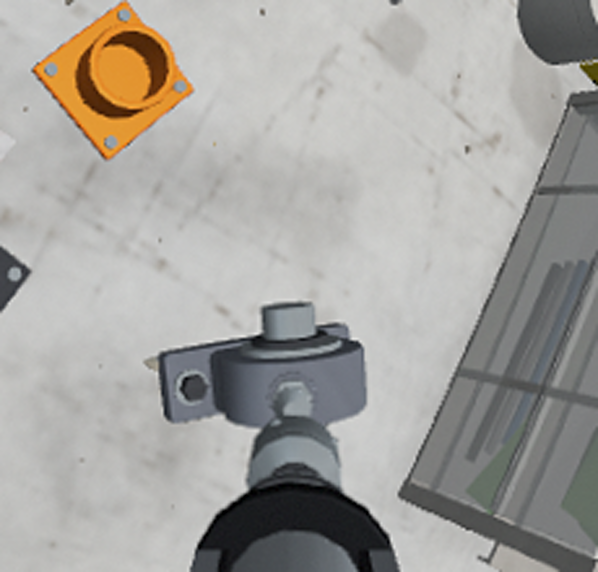

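View pics/ss.png

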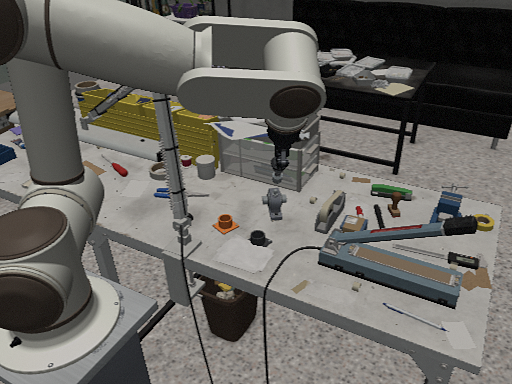

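All three views show the nipple close to the gun's centre line, just beyond the coupler. I'll zoom in to measure it.

Run:
```python
import cv2,numpy as np
o=[]
for k in range(3):
    im=cv2.imread(f"pics/s{k}.png")[140:215,228:280];o.append(cv2.resize(im,(260*1,375),interpolation=2))
o=np.hstack(o)
for x in range(0,780,50): cv2.line(o,(x,0),(x,6),(0,0,255),1)
for y in range(0,375,50): cv2.line(o,(0,y),(6,y),(0,0,255),1)
cv2.imwrite("pics/c4.png",o)
```

```text
(no output)
```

View pics/c4.png

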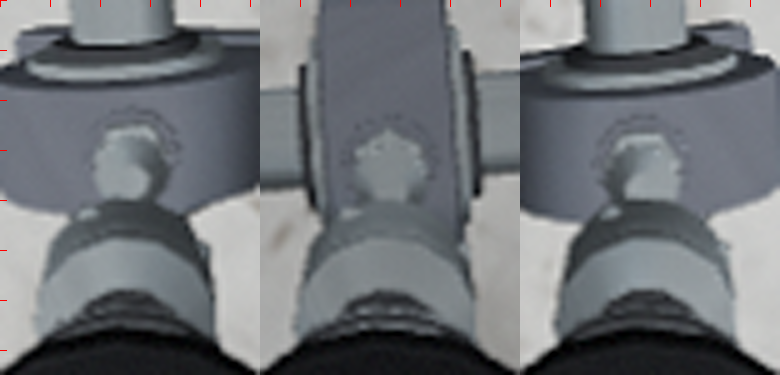

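Run:
```python
import cv2,numpy as np
o=[]
for k in range(3):
    im=cv2.imread(f"pics/s{k}.png")[158:188,242:268];o.append(cv2.convertScaleAbs(cv2.resize(im,(260,300),interpolation=cv2.INTER_LANCZOS4),alpha=2.2,beta=-130))
o=np.hstack(o)
for x in range(0,780,50): cv2.line(o,(x,0),(x,6),(0,0,255),1)
cv2.imwrite("pics/c5.png",o)
```

```text
(no output)
```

View pics/c5.png

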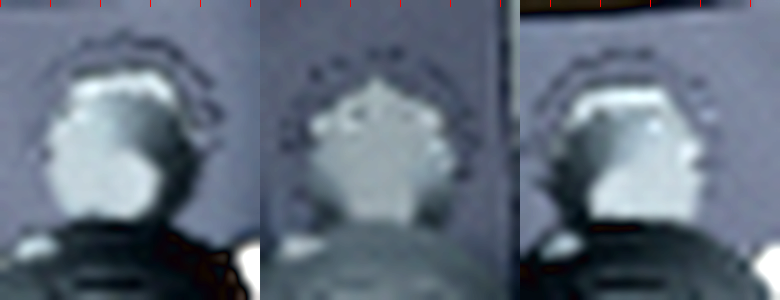

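Run:
```python
from h import *
o=[]
for n,a in (("w1",(205,45)),("w2",(275,3))):
    im=cv2.imread(f"pics/{n}.png")[a[1]:a[1]+85,a[0]:a[0]+40];o.append(cv2.resize(im,(280,595),interpolation=2))
cv2.imwrite("pics/c6.png",np.hstack(o))
for k in range(3):
    i=np.load(f"pics/s{k}.npz");print(i["R"][0],i["R"][1])
```

```text
[-0.7545 -0.4263 -0.499 ] [-0.6091  0.7381  0.2904]
[ 0.5089 -0.86   -0.0384] [-0.8433 -0.4891 -0.2229]
[0.7553 0.4247 0.4992] [ 0.3651 -0.9052  0.2176]
```

View pics/c6.png

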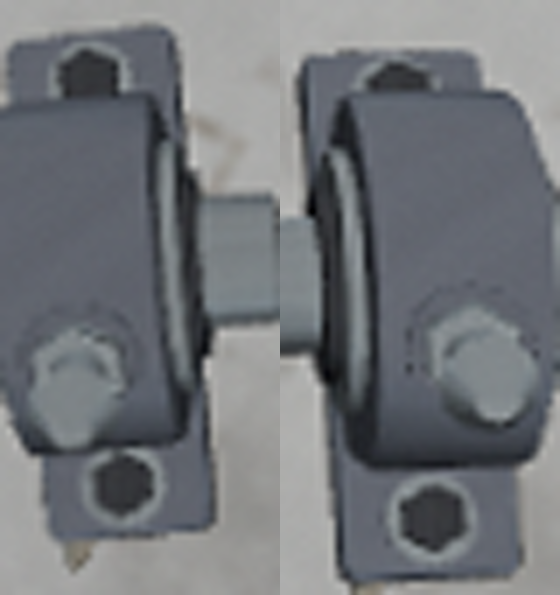

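Run:
```python
from h import *
w1=np.load("pics/w1.npz");w2=np.load("pics/w2.npz")
f=lambda a,u,v:(a[0]+u/7-.43,a[1]+v/7-.43)
for w,a,p,q in((w1,(205,45),(89,75),(124,488)),(w2,(275,3),(116,85),(154,518))):
    A=onplane(*ray(w,f(a,*p),True),.015);B=onplane(*ray(w,f(a,*q),True),.015);d=A-B
    print(A,B,(A+B)/2,np.linalg.norm(d),np.rad2deg(np.arctan2(d[1],d[0])))
# side edges of the base, both views: corner points
E=onplane(*ray(w1,f((205,45),45,540),True),.014);F=onplane(*ray(w1,f((205,45),215,530),True),.014);d=F-E;print("end edge",E,F,np.linalg.norm(d),np.rad2deg(np.arctan2(d[1],d[0]))+90)
E=onplane(*ray(w2,f((275,3),345-280,582),True),.014);F=onplane(*ray(w2,f((275,3),523-280,572),True),.014);d=F-E;print("end edge",E,F,np.linalg.norm(d),np.rad2deg(np.arctan2(d[1],d[0]))+90)
```

```text
[ 0.6273 -0.2167  0.015 ] [ 0.5579 -0.2642  0.015 ] [ 0.5926 -0.2405  0.015 ] 0.08407139363477821 34.36973383546338
[ 0.6286 -0.216   0.015 ] [ 0.559 -0.264  0.015] [ 0.5938 -0.24    0.015 ] 0.08458251513642595 34.55777032503051
end edge [ 0.5409 -0.2553  0.014 ] [ 0.5593 -0.2842  0.014 ] 0.0342877047083038 32.46142645250996
end edge [ 0.54   -0.2561  0.014 ] [ 0.5592 -0.2834  0.014 ] 0.03343708358193115 35.215053008529544
```

```bash
cat >> h.py <<'E'
n=nax();u=np.array([np.cos(np.pi/6)*np.cos(AZ),np.cos(np.pi/6)*np.sin(AZ),-.5]);v=np.cross(n,u)
R30=tilted(np.deg2rad(30)).as_rotvec()
TIP=np.array([.5695,-.2565,.0915])+.0008*u+.0004*np.array([.565,-.825,0])
def go(d,du=0,dv=0,sp=.03,**k): # d: mouth depth past the tip (nozzle out)
    s=line_to(TIP+n*(.091-d)+du*u+dv*v,R30,v=sp,**k); return s
def st(F0=np.zeros(3)):
    F=np.array(get_force())-F0;p=np.array(get_tool_pos())-TIP
    print("t%.2f d%.2f du%.2f dv%.2f  Fn%.1f Fu%.1f Fv%.1f w%.3f"%(get_time(),1e3*(.091-p@n),1e3*p@u,1e3*p@v,F@n,F@u,F@v,get_gripper_width()),get_moment())
E
python3 - <<'E'
from h import *
print(v)
move_ptp(TIP+n*(.091+.05),R30)
go(-.012,sp=.06);pause(.2);F0=np.array(get_force());np.save("F0.npy",F0);st()
snap("wrist","a1");snap("scene","a1s");snap("top","a1t")
cv2.imwrite("pics/a1b.png",cv2.resize(cv2.imread("pics/a1.png")[110:250,190:320],None,fx=4,fy=4,interpolation=2))
cv2.imwrite("pics/a1sb.png",cv2.resize(cv2.imread("pics/a1s.png")[140:230,230:330],None,fx=6,fy=6,interpolation=2))
E
```

```text
[ 0.565  -0.8251  0.    ]
t13.10 d-12.36 du-0.07 dv0.17  Fn-3.7 Fu2.5 Fv0.5 w0.303 [-0.3673  0.4929  0.0113]
```

View pics/a1b.png

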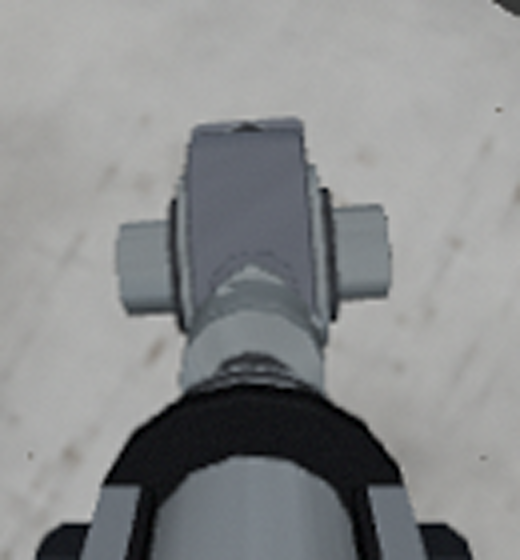

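View pics/a1sb.png

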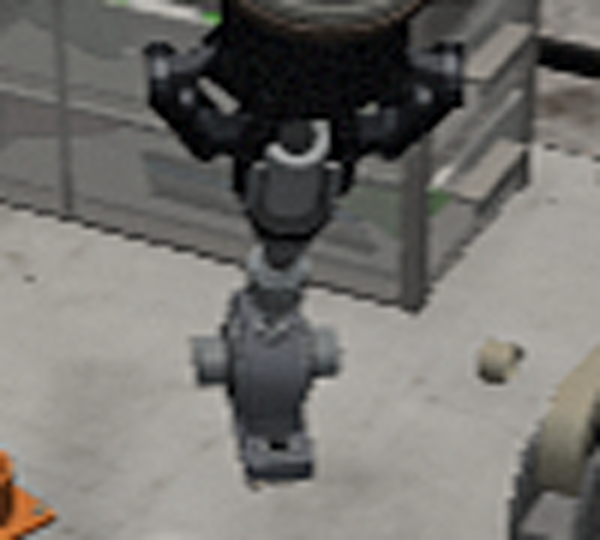

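The wrist view has the coupler centred over the bearing: both at about x=254, with the hexagon peak at 250. In the scene view the coupler looks slightly to the right (about 278 against 266), so I'll check that one more closely.

Run:
```python
from h import *
im=cv2.imread("pics/a1s.png")[170:226,255:295];cv2.imwrite("pics/c7.png",cv2.convertScaleAbs(cv2.resize(im,(400,560),interpolation=cv2.INTER_CUBIC),alpha=1.8,beta=-60))
i=np.load("pics/a1s.npz");p=np.array(get_tool_pos())
f=lambda X:(proj(i,X)-[255,170]+.5)*10
print("pred mouth",f(p-n*.091),"z30",f(p-n*.061),"z90",f(p-n*.001),"button",f(p+n*.047),"tip",f(TIP),"hex",f(TIP-n*.02))
```

```text
pred mouth [214.5396 184.914 ] z30 [221.841  133.7175] z90 [237.4641  24.1705] button [251.051  -71.0994] tip [211.3522 205.1602] hex [206.7444 237.4991]
```

View pics/c7.png

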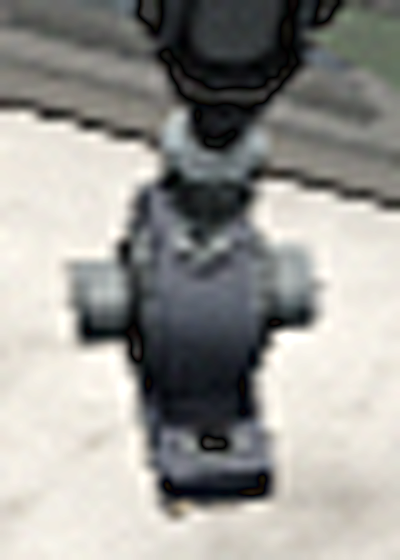

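The scene offset matches the predicted projection, so I'm aligned. Inserting with force monitoring.

Run:
```python
from h import *
F0=np.load("F0.npy")
for d in (-.004,.0,.003,.006,.008,.010):
    s=go(d,sp=.03,until_force=12);st(F0)
    if s: print("stop");break
```

```text
t13.67 d-3.74 du0.02 dv-0.13  Fn1.1 Fu-0.4 Fv-1.5 w0.305 [-0.343   0.4779  0.0169]
t13.95 d0.21 du0.02 dv-0.09  Fn0.9 Fu-0.4 Fv-0.3 w0.306 [-0.3415  0.5143  0.0069]
t14.20 d3.20 du0.03 dv-0.10  Fn0.8 Fu-0.4 Fv-1.5 w0.303 [-0.3206  0.4606 -0.0102]
t14.45 d6.19 du0.03 dv-0.09  Fn0.3 Fu0.2 Fv-0.3 w0.302 [-0.3256  0.4651  0.0659]
t14.70 d7.95 du-0.06 dv0.11  Fn1.1 Fu-0.4 Fv1.0 w0.303 [-0.4157  0.3926 -0.0689]
t14.95 d9.97 du-0.04 dv0.08  Fn2.6 Fu-1.7 Fv0.8 w0.303 [-0.4643  0.3085 -0.0698]
```

Run:
```python
from h import *
F0=np.load("F0.npy")
for d in (.0115,.013,.0145,.016,.0175):
    s=go(d,sp=.02,until_force=14);st(F0)
    if s: print("stop");break
```

```text
t15.20 d11.70 du0.05 dv-0.00  Fn0.8 Fu-1.4 Fv0.7 w0.303 [-0.6044  0.1583 -0.2596]
t15.45 d13.62 du0.07 dv-0.40  Fn-3.5 Fu-1.6 Fv0.1 w0.302 [-0.3816  0.1863 -0.1703]
t15.70 d15.29 du0.32 dv-0.56  Fn-10.4 Fu-1.1 Fv0.1 w0.299 [-0.2957  0.348  -0.0465]
t15.95 d16.13 du0.09 dv-0.09  Fn-3.8 Fu-0.8 Fv0.5 w0.305 [-0.3734  0.3999 -0.0869]
t16.20 d17.36 du-0.06 dv0.06  Fn-0.1 Fu-0.9 Fv-0.0 w0.301 [-0.2432  0.5045 -0.0205]
```

Force rose, then pulled inward around d = 12–16 mm, which is the snap, and it was neutral again at 17.4 mm. Now pushing on to load the spring.

Run:
```python
from h import *
F0=np.load("F0.npy")
pause(.3);st(F0)
for d in (.019,.021,.023,.025,.0275):
    s=go(d,sp=.02,until_force=20);pause(.15);st(F0)
    if s: print("stop");break
snap("wrist","b1");snap("scene","b1s");snap("top","b1t")
cv2.imwrite("pics/b1b.png",cv2.resize(cv2.imread("pics/b1.png")[110:330,160:350],None,fx=2.7,fy=2.7,interpolation=2))
cv2.imwrite("pics/b1sb.png",cv2.resize(cv2.imread("pics/b1s.png")[140:230,230:330],None,fx=6,fy=6,interpolation=2))
```

```text
t16.50 d17.44 du0.02 dv0.01  Fn-0.3 Fu0.1 Fv0.0 w0.303 [-0.3389  0.4955 -0.0526]
t16.90 d18.45 du-0.17 dv0.19  Fn10.1 Fu-0.1 Fv-3.2 w0.308 [0.0008 0.9107 0.321 ]
t17.30 d20.41 du-0.16 dv0.24  Fn11.5 Fu1.0 Fv-3.4 w0.305 [-0.0196  0.9318  0.308 ]
t17.70 d22.35 du-0.17 dv0.24  Fn12.8 Fu-0.2 Fv-2.6 w0.303 [0.025  0.9544 0.329 ]
t18.10 d24.35 du-0.16 dv0.22  Fn13.5 Fu-0.6 Fv-2.9 w0.306 [0.005  1.0022 0.2529]
t18.52 d26.80 du-0.19 dv0.23  Fn14.3 Fu0.1 Fv-3.7 w0.299 [0.0662 1.0005 0.3398]
```

View pics/b1b.png

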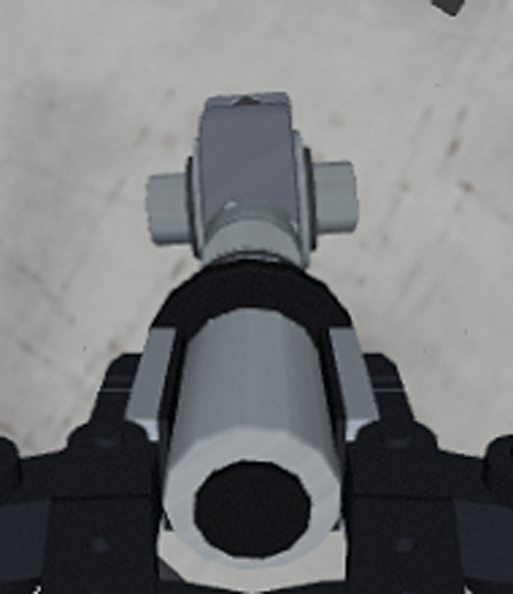

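View pics/b1sb.png

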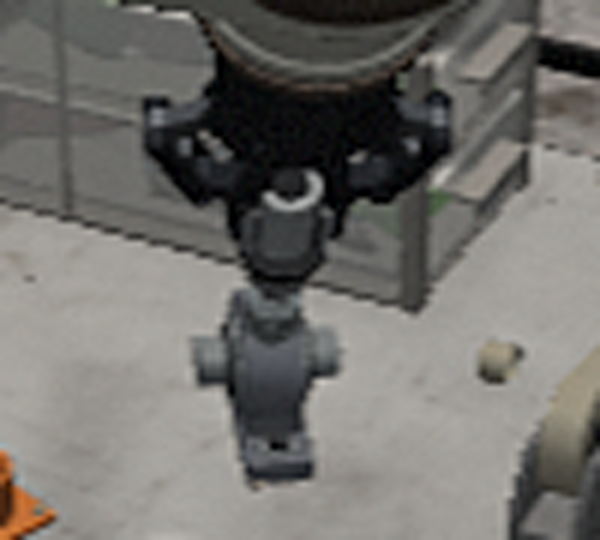

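The spring profile is clean: onset of about 9–10 N at d ≈ 17.8 mm (so the tip is seated), rising to 14 N. A 3 N sideways load has appeared, so I'll ease it off while pushing deeper.

Run:
```python
from h import *
F0=np.load("F0.npy")
for d,dv in ((.0285,-.0005),(.0305,-.0005),(.0325,-.0005),(.0340,-.0005)):
    s=go(d,dv=dv,sp=.02,until_force=8);pause(.15);st(F0)
    if s: print("stop");break
```

```text
t19.07 d27.62 du-0.21 dv0.11  Fn12.7 Fu-0.0 Fv-1.6 w0.303 [-0.3104  0.8647  0.0829]
t19.48 d29.61 du-0.18 dv0.10  Fn14.2 Fu0.2 Fv-1.7 w0.304 [-0.3157  0.8546  0.1089]
t19.88 d31.58 du-0.19 dv0.10  Fn13.8 Fu-0.3 Fv-1.9 w0.302 [-0.3135  0.9508  0.0704]
t20.27 d33.00 du-0.21 dv0.14  Fn15.4 Fu0.1 Fv-2.1 w0.299 [-0.2991  0.896   0.1968]
```

Run:
```python
from h import *
F0=np.load("F0.npy")
s=go(.0352,dv=-.0006,sp=.02,until_force=8);pause(.5)
for _ in range(3): st(F0);pause(.15)
print(s)
snap("wrist","e1");snap("scene","e1s");snap("top","e1t")
cv2.imwrite("pics/e1b.png",cv2.resize(cv2.imread("pics/e1.png")[110:330,160:350],None,fx=2.7,fy=2.7,interpolation=2))
cv2.imwrite("pics/e1sb.png",cv2.resize(cv2.imread("pics/e1s.png")[140:230,230:330],None,fx=6,fy=6,interpolation=2))
```

```text
t21.02 d34.18 du-0.20 dv0.09  Fn14.6 Fu0.5 Fv-1.3 w0.303 [-0.342   0.9052  0.1785]
t21.18 d34.16 du-0.22 dv0.10  Fn15.9 Fu1.2 Fv-1.9 w0.305 [-0.2929  0.9441  0.1471]
t21.32 d34.16 du-0.21 dv0.10  Fn15.2 Fu-0.1 Fv-1.0 w0.304 [-0.3752  0.8914  0.1016]
False
```

View pics/e1b.png

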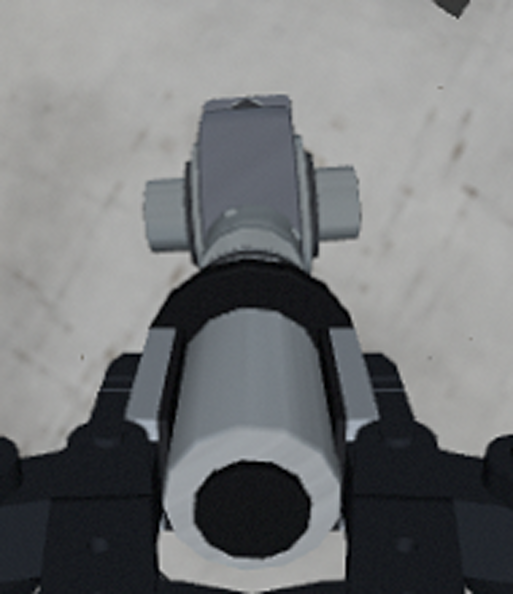

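View pics/e1sb.png

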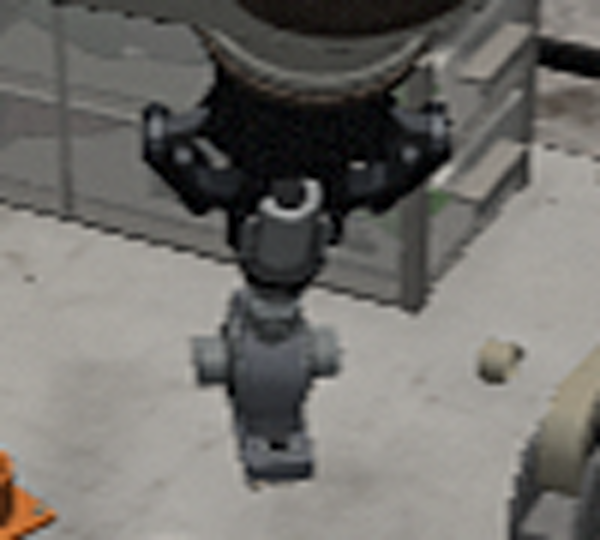

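View pics/e1t.png

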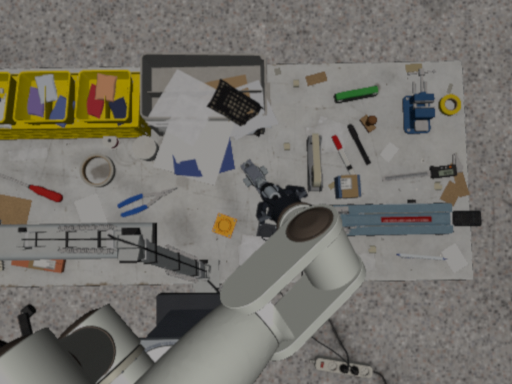

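The last pictures show the coupler fully over the nipple with the flange close above it. The button is at the same place in the jaws, so the gun has not slipped. In the top view the jar (145,148), carton (347,187) and pliers (145,200) haven't moved. Handing in.

Run:
```python
from h import *
st(np.load("F0.npy"));print(close_job())
```

```text
t21.62 d34.17 du-0.21 dv0.11  Fn14.6 Fu0.4 Fv-2.1 w0.304 [-0.3725  0.841   0.1761]
the job is handed in; nothing more can be done
None
```

The gun is on the nipple and I handed the job in at 21.6 s, still gripped and still pushed against its spring. I gripped it on the round grip with the fingertips at the flange and lifted it out of the dark holder. I then lined it up with the nipple (30° tilt, azimuth from the bearing's bolt holes) and pressed it on.

**Snap and seating:** During insertion the force turned to an inward pull at about 12–16 mm of depth, which I read as the jaws snapping. I did not catch the 7 N snap peak itself between samples. The spring began to resist at about 17.8 mm, which matches the 17.3 mm seat depth.

**Last readings:** The barrel was about 16.4 mm down its 20 mm stroke, worked out from tool travel past the seat, since the joint cannot be read directly. The push was about 15 N, where the spring curve gives about 13.9 N at that depth. The difference is within the ±1 N noise.

**Squareness:** About 2 N of sideways force remained after I trimmed it down from 3.4 N. The wrist and scene views show the coupler in line with the nipple.

**Other checks:** The grip opening was unchanged and the button had not shifted in the jaws. The jar, carton, pliers and orange look-alike holder were where they started.

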